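Close up the orange-ringed seed jar

TASK

The orange-ringed seed jar with its lid standing open is to be closed for storage: push its lid over with the fingertips until it lies fully shut, and after that push its steel clip up and over so that it sits fully home on the lid. The jar must stay standing about where it is and nothing is to be picked up; leave the open green-ringed jar open and everything else alone. Finish clear of everything.

Things in the scene. Friction and masses are not known exactly. Their poses are not given: they have to be found in the camera images.
- orange_jar: the jar to close: upright loose glass jar, brown seeds, orange seal on the underside of its lid, 100 mm diameter, rim 98 mm above the table, about 0.9 kg with lid. Origin: centre of its underside. Its +x side carries the lid's hinge, its -x side the clip; z up along its axis. Pushed hard and high it would slide or tip.
- orange_lid (a joint): angle of the orange jar's round glass lid (rad): 0 shut, 1.57 upright, 1.8 to 2.05 at the start (leaning back over its hinge), end stop 2.1. Hinge axis parallel to the jar's y, at jar x = +54 mm, z = 98 mm; the lid's underside passes through it, so the shut lid's top is at z = 110 mm. Stiff (0.065 N m friction): stays where it is left, must be pushed all the way; 1 to 2 N at the edge moves it.
- orange_lid_edge (a point): point on the rim of the orange lid farthest from its hinge (102 mm from the axis, at mid thickness); over the jar's -x side when shut. The lid is 96 mm in diameter and 12 mm thick, and spans 6 to 102 mm from the hinge axis.
- orange_clip (a joint): angle of the orange jar's steel clip (rad): 0 home over the lid's edge, 0.5 to 0.8 at the start (leaning outward), end stop 1.2. Hinge axis parallel to the jar's y, at jar x = -56 mm, z = 80 mm. Stays where it is left (0.018 N m friction). Pushing its thumb tab inward (+x) along its arc with about 0.5 N brings it home, where its tab stands upright.
- orange_clip_tab (a point): middle of the top edge of the thumb tab of the orange jar's clip, 50 mm from the clip's hinge axis. The clip is a bent plate 44 mm wide, 3 mm thick: home, its leg and tab stand straight up to z = 130 mm and a foot reaches 26 mm inward (+x) from the leg just above the shut lid, foot top at z = 116 mm.
- green_jar: an equal open jar with a green seal under its lid, reddish seeds, its lid and clip open as well: to be left open and untouched. Origin and axes as for the orange jar.
- green_lid (a joint): angle of the green jar's lid (rad), as for the orange one; leave it open
- green_clip (a joint): angle of the green jar's clip (rad), as for the orange one; leave it open
- shut_jar_left: shut clip-top jar with orange ring, 100 mm diameter, 130 mm high with its clip, a bystander; origin centre of underside
- shut_jar_right: shut clip-top jar with green ring, 100 mm diameter, 130 mm high with its clip, a bystander; origin centre of underside
- dish: flat clear dish, 90 mm diameter, 16 mm high, a bystander; origin centre of underside
- vial: small vial with blue cap, 28 mm diameter, 65 mm high, a bystander; origin centre of underside
- scoop: metal spoon 160 mm long lying on the table, a bystander; its length is its x axis

How it is judged:
By the outcome, as a careful person would: the job done as asked, in the order asked, and still so for the second after the job is handed in, with the robot touching nothing.
It also fails if it takes over 51 s, if anything falls off the work surface, if the arm or the gripper's body presses on something with over 40 N, if the wrist force passes 120 N, or if a joint passes its speed limit or range.

ROBOT

A 6-joint arm with a two-finger parallel gripper is mounted at the origin on the work surface. World frame = base frame: x ahead of the robot, y to its left, z up, the work surface at z = 0. Lengths are in m, angles in degrees, forces in N, time in s.
With the tool pointing down it reaches from about 0.375 to 0.9 m from the base axis. Payload 3.1 kg.
Tool frame: the origin (TCP) lies on the centre line of the jaws, within the pads' length; the fingertips stand finger_overhang ahead of it and the grasp point (between the pads) lies 5 mm behind it (finger_overhang is the distance from the TCP to the fingertips, in m); z points along the fingers, y is the line along which they close (so a half turn about z gives the same grasp; the last joint's range is limited). The gripper opens to 87 mm and grips with 3 to 60 N. Pads are 19 mm wide; open, the fingers measure 117 mm over their backs; the gripper's body (75 mm by 190 mm) begins 51 mm behind the grasp point.
Start: joints at [-79.899, 30.224, 82.088, -0, 67.689, -10.227], TCP at [0.217, -0.586, 0.237] pointing down, gripper open.
Joint ranges: [-176.69, 176.69], [-43.24, 126.21], [12.49, 139.97], [-82, 262], [0, 151.66], [-163.58, 163.58]. Speed limits (degrees/s): [159.86, 159.86, 180, 180, 180, 180].

INTERFACE

Orientations are given as a 3x3 rotation matrix whose columns are the frame's x, y, z axes.
In Python, from rig import read_state, capture, calibration, hand_in, finger_overhang gives the robot as it stands.
- The arm moves only by the tool send_rows, never from a script. Its argument "plan" is a list of rows, each a list of 5 numbers: the closure in counts, from 0 (fully open) to 255 (shut), then the shift along the tool's x, y, z in m, then the turn about the tool's z in rad. A call has 1 to 20 rows; each row shifts and turns the commanded pose from where the row before left it, along the tool's axes as they then stand; what a row does not reach is not made up. A row lasts 1/12 s, in which the tool goes at most 41.7 mm and 7.16 degrees, less where a joint would pass 70% of its speed; a pose out of reach is approached as far as the arm can. A call is refused whole if a number of a shift passes 0.0417 or a number of a turn 0.125, either way. A call with a gripper value outside its range is refused whole. The fingers move at their own pace and stop on an object; the grip force is fixed at half the most. Time passes only in rows, so rows that do not move let the fingers close. It gives the time, the measured TCP pose, the force, the opening and the grip force at its end, in the units of the state.
- read_state(): the state, without advancing time (a new reading comes with each control period).
- capture(name): name is "side" or "top" or "wrist"; returns (picture, depth): 420x560x3 uint8, blue, green, red; 420x560 float32, m along the optical axis (not along the pixel's ray), 0 where there is no reading.
- calibration(name): a dict with "fx", "fy", "cx", "cy" (pixels), "xyz" and "rotation" of the camera in the world. Camera axes: x right, y down, z forward; pixel columns grow to the right and rows downward; lengths in m; the calibration is good to about 2 mm. A picture is of the moment at which its call begins: read the wrist's pose just before it. calibration takes no time and is no camera call; for the wrist camera it gives the pose at the moment of the call.
- hand_in(): hands the job in; it is judged then, once.
The state is a dict: "time_s": time; "joint_positions": joint angles; "qvel": joint speeds; "tau": joint torques, N m; "position": TCP position; "tcp_rot": TCP orientation; "force": force on the tool from outside, world axes, zero at the start; "moment": the same for the moment, N m; "opening": opening from 0.0 (shut) to 1.0 (fully open); "grasp_force": force on a finger pad.
Only numpy, scipy, OpenCV 4.12 (cv2) and the standard library are available. Lean on these libraries where they do the work, as an engineer would, in place of code of your own. Each camera call takes 0.05 s, during which the arm holds its last target. There are 200 camera calls.

## Working session

There is one attempt and no reset: what is moved stays moved. The work goes in short steps, Python scripts to look and compute and a tool call to move; the robot and the scene stay as the last step left them, time stands still between calls to the robot, and variables do not carry over. Pictures are saved under pics/ and viewed, at most 10 in all, crops included, and the job is handed in when it is done.

Besides the shell and the picture viewer there is one more tool, called by a JSON object that holds its "method" and its "body", one argument or row to a line. send_rows: Moves the arm, as the interface text tells. Its arguments: {"type":"object","properties":{"plan":{"type":"array","items":{"type":"array","items":{"type":"number"}}}},"required":["plan"]}

```bash
mkdir -p pics; python3 - <<'E'
from rig import *
import cv2,numpy as np
s=read_state();print(s['time_s'],s['position'],s['tcp_rot'],finger_overhang if not callable(finger_overhang) else finger_overhang())
for n in("side","top"):
    p,d=capture(n);cv2.imwrite(f"pics/{n}0.png",p);np.save(n+"0.npy",d);c=calibration(n);print(n,c)
E
```

```text
0.0 [ 0.21702417 -0.58536526  0.23555638] [[ 9.37745125e-01  3.47323997e-01 -3.49920974e-04]
 [ 3.47323920e-01 -9.37742748e-01  2.15239509e-03]
 [ 4.19442609e-04 -2.13993393e-03 -9.99997622e-01]] 0.014
side {'fx': 404.34027321922264, 'fy': 404.34027321922264, 'cx': 277.387367136841, 'cy': 209.44701219901674, 'xyz': array([0.20924731, 0.65786404, 0.8070196 ]), 'rotation': array([[-0.88283618, -0.32559775,  0.33850611],
       [-0.46952196,  0.59304646, -0.65409863],
       [ 0.0122232 , -0.73639799, -0.67643817]])}
top {'fx': 417.15553072999194, 'fy': 417.15553072999194, 'cx': 279.8825670060033, 'cy': 201.02877433958142, 'xyz': array([0.4691377 , 0.00696214, 1.26345521]), 'rotation': array([[ 0.00320873, -0.99771064,  0.06755139],
       [-0.99997424, -0.00276765,  0.0066222 ],
       [-0.00642008, -0.0675709 , -0.99769382]])}
```

View pics/side0.png

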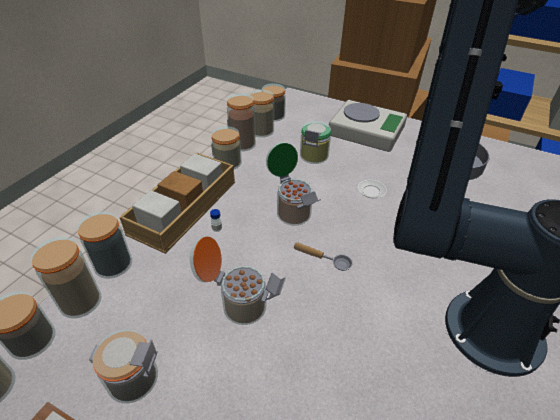

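View pics/top0.png

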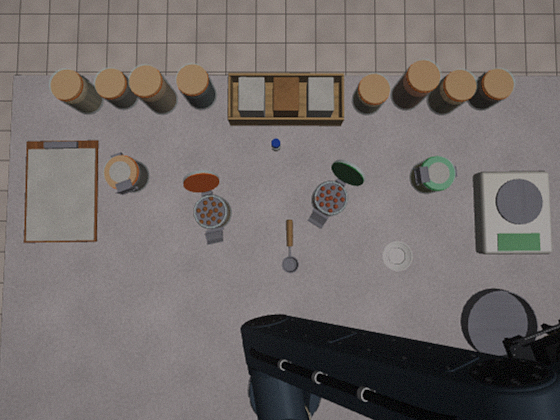

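The side view shows the orange jar at about (244,292), with its lid at (207,259) and clip at (275,286). In the top view the jar is at (210,210), lid (201,183) and clip tab (214,237), so the jar's +x points roughly along world +x.

```bash
cat > h.py <<'E'
import numpy as np,cv2
from rig import *
def cloud(n,d,c=None):
    c=c or calibration(n);v,u=np.mgrid[:420,:560]
    P=np.stack([(u-c['cx'])/c['fx']*d,(v-c['cy'])/c['fy']*d,d],-1)
    return P@np.array(c['rotation']).T+c['xyz']
def orange(p):
    h=cv2.cvtColor(p,cv2.COLOR_BGR2HSV);return (h[...,0]<15)&(h[...,1]>190)&(h[...,2]>90)
def lid(P,m):
    Q=P[m];
    for _ in range(3):
        c=np.median(Q,0);Q=Q[np.linalg.norm(Q-c,axis=1)<.06]
    c=Q.mean(0);U,S,V=np.linalg.svd(Q-c);n=V[2]
    (r,_)=(np.linalg.norm(Q-c,axis=1).max(),0)
    return c,n,r,len(Q),S/np.sqrt(len(Q))
E
python3 - <<'E'
from h import *
for n,b in(("side",(185,225,230,290)),("top",(178,165,224,198))):
    p=cv2.imread(f"pics/{n}0.png");d=np.load(n+"0.npy");P=cloud(n,d)
    m=np.zeros(d.shape,bool);u0,v0,u1,v1=b;m[v0:v1,u0:u1]=1
    c,nn,r,k,S=lid(P,m&orange(p)&(d>0))
    if nn[0]>0: nn=-nn   # underside normal toward jar
    print(n,"centre",c.round(4),"n",nn.round(3),r,k,S.round(4))
    h=np.array([nn[0],nn[1]]);xh=-h/np.linalg.norm(h)
    # underside normal faces: lid dir e=( -cos a)*x + sin a z ; underside normal = -sin a x - cos a z
    a=np.arctan2(np.linalg.norm(h),-nn[2]);x3=np.r_[xh,0]
    e=-np.cos(a)*x3+np.sin(a)*np.array([0,0,1]);hg=c-.054*e
    print(" lid angle",a,"yaw",np.degrees(np.arctan2(xh[1],xh[0])),"hinge",hg.round(4),"jar",(hg-.054*x3).round(4))
    # rim / clip clouds
    Q=P[(d>0)];jc=(hg-.054*x3)
    L=(Q-jc)@np.stack([x3,np.array([-xh[1],xh[0],0]),[0,0,1]]).T
    k=(np.abs(L[:,1])<.05)&(L[:,0]<-.053)&(L[:,0]>-.12)&(Q[:,2]>.075)&(Q[:,2]<.15)
    C=L[k];C[:,2]=Q[k][:,2]
    print(" clip n",k.sum(),"mean",C.mean(0).round(4),"y range",np.percentile(C[:,1],[3,97]).round(3)," top",C[C[:,2]>np.percentile(C[:,2],85)].mean(0).round(4))
    k=(np.hypot(L[:,0],L[:,1])<.07)&(abs(Q[:,2]-.098)<.005)&(L[:,0]<.045)
    k&=L[:,0]>-.053
    A=Q[k];M=np.c_[2*A[:,:2],np.ones(len(A))];s=np.linalg.lstsq(M,(A[:,:2]**2).sum(1),rcond=None)[0]
    print(" rim circle",s[:2],np.sqrt(s[2]+s[0]**2+s[1]**2),k.sum())
E
```

```text
side centre [0.6018 0.2247 0.1631] n [-0.904 -0.195  0.381] 0.05279517015846501 581 [0.0244 0.015  0.0009]
 lid angle 1.961278472311521 yaw 12.184048508755764 hinge [0.5817 0.2203 0.1131] jar [0.529  0.2089 0.1131]
 clip n 380 mean [-0.0752  0.0093  0.109 ] y range [-0.015  0.028]  top [-0.0678  0.0055  0.1234]
 rim circle [0.52220448 0.21356129] 0.043443007314121436 364
top centre [0.5937 0.2266 0.1528] n [-0.901 -0.194  0.389] 0.05038764070631579 281 [0.0253 0.0243 0.0011]
 lid angle 1.9702578365534165 yaw 12.157529812818733 hinge [0.5732 0.2221 0.103 ] jar [0.5204 0.2108 0.103 ]
 clip n 233 mean [-0.0726  0.001   0.1106] y range [-0.02   0.022]  top [-0.066   0.0011  0.1234]
 rim circle [0.51796978 0.21205413] 0.042251326650423526 231
```

{"method": "send_rows", "body": {
  "plan": [
    [255,0,0,-0.035,0],
    [255,0,0,-0.035,0],
    [255,0.029,-0.026,0,0],
    [255,0.029,-0.026,0,0],
    [255,0.029,-0.026,0,0],
    [255,0.029,-0.026,0,0],
    [255,0.029,-0.026,0,0],
    [255,0.029,-0.026,0,0],
    [255,0.029,-0.026,0,0],
    [255,0.029,-0.026,0,0],
    [255,0.029,-0.026,0,0],
    [255,0.029,-0.026,0,0],
    [255,0.029,-0.026,0,0],
    [255,0.029,-0.026,0,0],
    [255,0.029,-0.026,0,0],
    [255,0.029,-0.026,0,0],
    [255,0.029,-0.026,0,0],
    [255,0.029,-0.026,0,0],
    [255,0.029,-0.026,0,0],
    [255,0,0,0,0]
  ]
}}

```text
time_s: 1.77
position: [0.528, 0.0055, 0.3063]
tcp_rot: [[0.935, 0.353, 0.002], [0.353, -0.935, 0.003], [0.003, -0.002, -1.0]]
force: [-0.4, -0.7, 0.8]
opening: 0.005
grasp_force: 0.0
```

```bash
cat >> h.py <<'E'
J=np.array([.5185,.211]);YAW=np.radians(12.2)
def loc(s=None):
    s=s or read_state();c,k=np.cos(YAW),np.sin(YAW);d=np.array(s['position'])[:2]-J
    o=finger_overhang() if callable(finger_overhang) else finger_overhang
    R=np.array(s['tcp_rot']);f=np.array(s['force'])
    print("t",round(s['time_s'],2),"TCP",np.round(s['position'],4),"jarxy",np.round([c*d[0]+k*d[1],-k*d[0]+c*d[1]],4),"tip z",round(s['position'][2]-o,4),"overhang",o,"yaw",np.degrees(np.arctan2(R[1,0],R[0,0])).round(2),"F",f.round(2),"Fjar",np.round([c*f[0]+k*f[1],-k*f[0]+c*f[1]],2),"open",s['opening'])
    print("R z",R[:,2].round(4))
E
python3 -c "
from h import *
loc();R=np.array(read_state()['tcp_rot']);p=np.array(read_state()['position']);t=np.array([*(J+.145*np.array([np.cos(YAW),np.sin(YAW)])),.30]);print(R.T@(t-p))"
```

```text
t 1.77 TCP [0.528  0.0055 0.3063] jarxy [-0.0341 -0.2029] tip z 0.2923 overhang 0.014 yaw 20.7 F [-0.42 -0.67  0.79] Fjar [-0.55 -0.56] open 0.005096742289833538
R z [ 0.002   0.0032 -1.    ]
[ 0.20710087 -0.17418392  0.00733754]
```

{"method": "send_rows", "body": {
  "plan": [
    [255,0.0296,-0.025,0,0],
    [255,0.0296,-0.025,0,0],
    [255,0.0296,-0.025,0,0],
    [255,0.0296,-0.025,0,0],
    [255,0.0296,-0.025,0,0],
    [255,0.0296,-0.025,0,0],
    [255,0.0296,-0.025,0,0],
    [255,0,0,0,0.074],
    [255,0,0,0,0.074],
    [255,0,0,0,0],
    [255,0,0,0,0]
  ]
}}

```text
time_s: 2.68
position: [0.6591, 0.2354, 0.3058]
tcp_rot: [[0.978, 0.207, -0.001], [0.207, -0.978, -0.0], [-0.002, 0.0, -1.0]]
force: [0.6, -0.9, -1.0]
opening: 0.005
grasp_force: 0.0
```

```bash
python3 - <<'E'
from h import *
loc();c=calibration("wrist");p,d=capture("wrist");cv2.imwrite("pics/w1.png",p);np.save("w1.npy",d);print(c['xyz'],c['rotation'])
E
```

```text
t 2.68 TCP [0.6591 0.2354 0.3058] jarxy [ 0.1426 -0.0059] tip z 0.2918 overhang 0.014 yaw 11.95 F [ 0.59 -0.94 -0.98] Fjar [ 0.38 -1.04] open 0.004900038611630407
R z [-1.5e-03 -4.0e-04 -1.0e+00]
[0.72626289 0.25052931 0.45437531] [[ 2.08026318e-01 -9.45838347e-01 -2.49228554e-01]
 [-9.78122750e-01 -2.01412017e-01 -5.20488701e-02]
 [-9.67808486e-04  2.54603653e-01 -9.67045006e-01]]
```

View pics/w1.png

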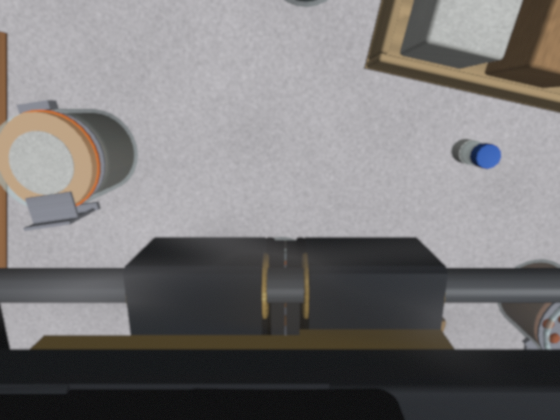

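{"method": "send_rows", "body": {
  "plan": [
    [255,0,-0.003,0.029,0],
    [255,0,-0.003,0.029,0],
    [255,0,0,0.029,0],
    [255,0,0,0.029,0],
    [255,0,0,0,0],
    [255,-0.009,0,0,0],
    [255,-0.009,0,0,0],
    [255,-0.009,0,0,0],
    [255,-0.009,0,0,0],
    [255,-0.008,0,0,0],
    [255,-0.008,0,0,0],
    [255,-0.008,0,0,0],
    [255,-0.007,0,0,0],
    [255,0,0,0,0]
  ]
}}

```text
time_s: 3.9
position: [0.5906, 0.2276, 0.1906]
tcp_rot: [[0.979, 0.206, -0.002], [0.206, -0.979, -0.0], [-0.002, -0.0, -1.0]]
force: [-0.6, -0.1, -0.3]
opening: 0.007
grasp_force: 0.0
```

```bash
python3 - <<'E'
from h import *
loc()
p,d=capture("side");cv2.imwrite("pics/s2.png",cv2.resize(p[160:360,130:350],None,fx=3,fy=3))
E
```

```text
t 3.9 TCP [0.5906 0.2276 0.1906] jarxy [0.0739 0.001 ] tip z 0.1766 overhang 0.014 yaw 11.87 F [-0.6  -0.06 -0.26] Fjar [-0.6   0.07] open 0.007353261611468979
R z [-2.4e-03 -4.0e-04 -1.0e+00]
```

View pics/s2.png

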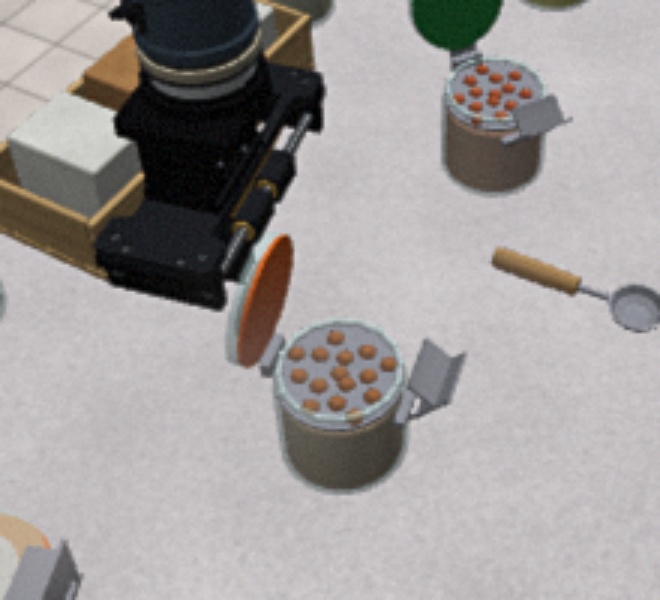

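The lid stands about upright at crop (265,300) with the fingers behind it; the jar has not moved. I'll follow the arc next.

{"method": "send_rows", "body": {
  "plan": [
    [255,-0.0063,0,0,0],
    [255,-0.0063,0,0,0],
    [255,-0.0063,0,0,0],
    [255,-0.0067,0,0.0017,0],
    [255,-0.0067,0,0.0017,0],
    [255,-0.0067,0,0.0017,0],
    [255,-0.006,0,0.0033,0],
    [255,-0.006,0,0.0033,0],
    [255,-0.006,0,0.0033,0],
    [255,-0.005,0,0.0047,0],
    [255,-0.005,0,0.0047,0],
    [255,-0.005,0,0.0047,0],
    [255,-0.0035,0,0.0059,0],
    [255,-0.0035,0,0.0059,0],
    [255,-0.0035,0,0.0059,0],
    [255,0,0,0,0]
  ]
}}

```text
time_s: 5.28
position: [0.51, 0.2106, 0.1422]
tcp_rot: [[0.979, 0.205, -0.004], [0.205, -0.979, -0.001], [-0.004, -0.0, -1.0]]
force: [0.5, -0.1, 0.0]
opening: 0.012
grasp_force: 0.0
```

```bash
python3 -c "
from h import *
loc()"
```

```text
t 5.28 TCP [0.51   0.2106 0.1422] jarxy [-0.0084  0.0014] tip z 0.1282 overhang 0.014 yaw 11.85 F [ 0.47 -0.08  0.03] Fjar [ 0.44 -0.18] open 0.012168952821975462
R z [-4.e-03 -7.e-04 -1.e+00]
```

{"method": "send_rows", "body": {
  "plan": [
    [255,-0.002,0,0.005,0],
    [255,-0.002,0,0.005,0],
    [255,-0.002,0,0.004,0],
    [255,0,0,0.003,0],
    [255,0,0,0.002,0],
    [255,0,0,0,0]
  ]
}}

```text
time_s: 5.78
position: [0.5059, 0.2097, 0.1246]
tcp_rot: [[0.979, 0.205, -0.0], [0.205, -0.979, -0.0], [-0.0, -0.0, -1.0]]
force: [0.5, 0.9, 0.6]
opening: 0.001
grasp_force: 0.0
```

{"method": "send_rows", "body": {
  "plan": [
    [255,0,0,0.001,0],
    [255,0,0,0,0]
  ]
}}

```text
time_s: 5.95
position: [0.5062, 0.2098, 0.1244]
tcp_rot: [[0.979, 0.205, 0.001], [0.205, -0.979, 0.0], [0.001, 0.0, -1.0]]
force: [-1.3, -0.1, 4.2]
opening: 0.006
grasp_force: 2.2
```

{"method": "send_rows", "body": {
  "plan": [
    [255,0,0,0.001,0],
    [255,0,0,0.001,0],
    [255,0,0,0,0],
    [255,0,0,0,0]
  ]
}}

```text
time_s: 6.28
position: [0.5062, 0.2098, 0.1242]
tcp_rot: [[0.979, 0.206, 0.001], [0.206, -0.979, 0.0], [0.001, 0.0, -1.0]]
force: [-4.2, -1.5, 16.4]
opening: 0.005
grasp_force: 8.0
```

{"method": "send_rows", "body": {
  "plan": [
    [255,0,0,-0.003,0],
    [255,0,0,-0.035,0],
    [255,0,0,-0.035,0],
    [255,0,0,-0.03,0],
    [255,-0.034,0,0,0],
    [255,-0.034,0,0,0],
    [255,-0.034,0,0,0],
    [255,-0.034,0,0,0],
    [255,0,0,0,0]
  ]
}}

```text
time_s: 7.03
position: [0.3636, 0.1804, 0.2237]
tcp_rot: [[0.978, 0.206, -0.011], [0.206, -0.978, -0.002], [-0.011, -0.0, -1.0]]
force: [-1.4, -0.2, -0.1]
opening: 0.007
grasp_force: 0.0
```

```bash
python3 - <<'E'
from h import *
loc()
ims=[]
for n,b in(("side",(190,210,310,330)),("top",(160,170,260,270))):
    p,d=capture(n);P=cloud(n,d)
    u0,v0,u1,v1=b;ims.append(cv2.resize(p[v0:v1,u0:u1],(390,390)))
    c,k=np.cos(YAW),np.sin(YAW);Q=P[d>0];D=Q[:,:2]-J
    L=np.c_[c*D[:,0]+k*D[:,1],-k*D[:,0]+c*D[:,1],Q[:,2]]
    m=(np.hypot(L[:,0],L[:,1])<.045)&(L[:,2]<.15)&(L[:,2]>.08);A=L[m];s=np.linalg.lstsq(np.c_[A[:,:2],np.ones(len(A))],A[:,2],rcond=None)[0]
    print(n,"lid mean",A.mean(0).round(4),"slope",s.round(4))
    m=(abs(L[:,1])<.03)&(L[:,0]<-.058)&(L[:,0]>-.105)&(L[:,2]>.085)&(L[:,2]<.15);C=L[m]
    print(len(C),"clip y",np.percentile(C[:,1],[5,95]).round(3),"x",np.percentile(C[:,0],[3,50,97]).round(4),"z",np.percentile(C[:,2],[3,50,97]).round(4))
    for lo in np.arange(-.105,-.045,.006):
        q=C[(C[:,0]>lo)&(C[:,0]<lo+.006)]
        if len(q)>3: print(round(lo+.003,3),len(q),np.percentile(q[:,2],[10,50,90]).round(4))
cv2.imwrite("pics/m3.png",np.hstack(ims))
E
```

```text
t 7.03 TCP [0.3636 0.1804 0.2237] jarxy [-0.1579  0.0029] tip z 0.2097 overhang 0.014 yaw 11.91 F [-1.4  -0.21 -0.07] Fjar [-1.41  0.09] open 0.006920497383321427
R z [-0.0113 -0.0021 -0.9999]
side lid mean [-0.003  0.003  0.109] slope [ 0.09   -0.0553  0.1094]
277 clip y [-0.019  0.022] x [-0.0853 -0.0697 -0.0587] z [0.0942 0.115  0.1226]
-0.084 41 [0.1152 0.118  0.1194]
-0.078 42 [0.109  0.1121 0.1149]
-0.072 65 [0.1074 0.1108 0.1139]
-0.066 70 [0.0995 0.1157 0.1189]
-0.06 59 [0.093  0.1204 0.123 ]
top lid mean [-1.000e-04 -1.000e-04  1.104e-01] slope [ 0.0048 -0.0036  0.1104]
193 clip y [-0.019  0.021] x [-0.0888 -0.0736 -0.0593] z [0.0985 0.1161 0.125 ]
-0.09 18 [0.1161 0.1184 0.1219]
-0.084 34 [0.1092 0.1139 0.1184]
-0.078 36 [0.1067 0.1095 0.1124]
-0.072 36 [0.1108 0.1147 0.1174]
-0.066 39 [0.1154 0.1192 0.1218]
-0.06 30 [0.1187 0.1232 0.1255]
```

View pics/m3.png

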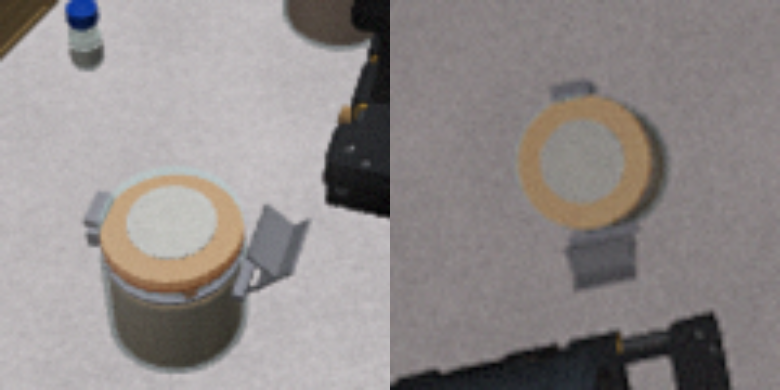

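The lid is shut and flat at z 0.110, and the jar has not moved. The clip leans out, with its tab top at jar x −0.089, z 0.12 (left crop (285,225)). Next I go down outside it and push it in.

{"method": "send_rows", "body": {
  "plan": [
    [255,0.016,0,0,0],
    [255,0.016,0.002,0,0],
    [255,0,0,0.035,0],
    [255,0,0,0.035,0],
    [255,0,0,0.035,0],
    [255,0,0,0,0]
  ]
}}

```text
time_s: 7.63
position: [0.4028, 0.1858, 0.1141]
tcp_rot: [[0.979, 0.205, -0.011], [0.205, -0.979, -0.002], [-0.012, -0.0, -1.0]]
force: [-0.5, -0.7, -0.3]
opening: 0.004
grasp_force: 0.0
```

```bash
python3 -c "
from h import *
loc()"
```

```text
t 7.63 TCP [0.4028 0.1858 0.1141] jarxy [-0.1184 -0.0002] tip z 0.1001 overhang 0.014 yaw 11.81 F [-0.51 -0.68 -0.33] Fjar [-0.64 -0.56] open 0.0038215856381523237
R z [-0.0114 -0.0021 -0.9999]
```

{"method": "send_rows", "body": {
  "plan": [
    [255,0.006,0,0,0],
    [255,0.006,0,0,0],
    [255,0.006,0,0,0],
    [255,0.005,0,0,0],
    [255,0.005,0,0,0],
    [255,0.005,0,0,0],
    [255,0.004,0,0,0],
    [255,0.004,0,0,0],
    [255,0.003,0,0,0],
    [255,0,0,0,0],
    [255,0,0,0,0]
  ]
}}

```text
time_s: 8.55
position: [0.4479, 0.1955, 0.1197]
tcp_rot: [[0.979, 0.205, 0.0], [0.205, -0.979, 0.0], [0.0, 0.0, -1.0]]
force: [-0.3, -0.1, 0.2]
opening: 0.003
grasp_force: 0.0
```

```bash
python3 - <<'E'
from h import *
loc()
p,d=capture("side");cv2.imwrite("pics/s4.png",cv2.resize(p[220:330,200:320],None,fx=5,fy=5,interpolation=cv2.INTER_CUBIC))
E
```

```text
t 8.55 TCP [0.4479 0.1955 0.1197] jarxy [-0.0723 -0.0003] tip z 0.1057 overhang 0.014 yaw 11.85 F [-0.3  -0.08  0.17] Fjar [-0.31 -0.01] open 0.003123330418122218
R z [ 2.e-04  0.e+00 -1.e+00]
```

View pics/s4.png

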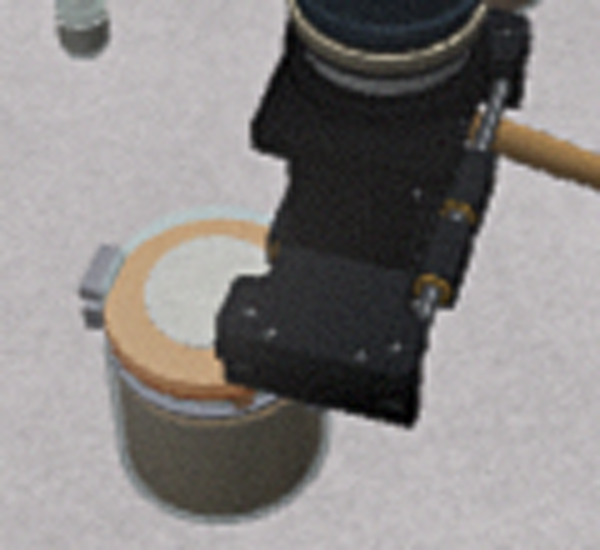

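The clip is hidden by the gripper, and the jar stands unmoved. I'll keep going in small steps and watch the force.

{"method": "send_rows", "body": {
  "plan": [
    [255,0.002,0,0,0],
    [255,0.0015,0,0,0],
    [255,0,0,0,0],
    [255,0,0,0,0]
  ]
}}

```text
time_s: 8.93
position: [0.4512, 0.1962, 0.1197]
tcp_rot: [[0.979, 0.205, 0.0], [0.205, -0.979, 0.0], [0.0, -0.0, -1.0]]
force: [-0.2, -0.0, -0.5]
opening: 0.005
grasp_force: 0.0
```

{"method": "send_rows", "body": {
  "plan": [
    [255,0.001,0,0,0],
    [255,0,0,0,0],
    [255,0,0,0,0]
  ]
}}

```text
time_s: 9.18
position: [0.4521, 0.1964, 0.1198]
tcp_rot: [[0.979, 0.205, 0.0], [0.205, -0.979, 0.0], [0.0, -0.0, -1.0]]
force: [-0.3, -0.1, -0.1]
opening: 0.006
grasp_force: 0.0
```

{"method": "send_rows", "body": {
  "plan": [
    [255,0.001,0,0,0],
    [255,0,0,0,0],
    [255,0,0,0,0]
  ]
}}

```text
time_s: 9.43
position: [0.4531, 0.1966, 0.1198]
tcp_rot: [[0.979, 0.205, 0.0], [0.205, -0.979, 0.0], [0.0, -0.0, -1.0]]
force: [0.7, 0.6, -0.7]
opening: 0.012
grasp_force: 0.0
```

{"method": "send_rows", "body": {
  "plan": [
    [255,0.001,0,0,0],
    [255,0,0,0,0],
    [255,0,0,0,0]
  ]
}}

```text
time_s: 9.68
position: [0.4542, 0.1968, 0.1197]
tcp_rot: [[0.979, 0.205, 0.0], [0.205, -0.979, 0.0], [0.0, 0.0, -1.0]]
force: [-0.7, -0.4, 0.4]
opening: 0.005
grasp_force: 0.0
```

{"method": "send_rows", "body": {
  "plan": [
    [255,0.001,0,0,0],
    [255,0,0,0,0],
    [255,0,0,0,0]
  ]
}}

```text
time_s: 9.93
position: [0.4543, 0.1969, 0.1197]
tcp_rot: [[0.979, 0.205, -0.002], [0.205, -0.979, -0.0], [-0.002, -0.0, -1.0]]
force: [-2.1, -0.4, 2.0]
opening: 0.009
grasp_force: 1.1
```

{"method": "send_rows", "body": {
  "plan": [
    [255,0.0005,0,0,0],
    [255,0,0,0,0],
    [255,0,0,0,0]
  ]
}}

```text
time_s: 10.18
position: [0.4543, 0.1969, 0.1196]
tcp_rot: [[0.979, 0.205, -0.002], [0.205, -0.979, -0.001], [-0.002, 0.0, -1.0]]
force: [-5.4, -1.3, 3.4]
opening: 0.006
grasp_force: 2.1
```

{"method": "send_rows", "body": {
  "plan": [
    [255,-0.02,0,0,0],
    [255,-0.035,0,0,0],
    [255,0,0,-0.035,0],
    [255,0,0,-0.04,0],
    [255,0,0,-0.04,0],
    [255,0,0,0,0]
  ]
}}

```text
time_s: 10.68
position: [0.4077, 0.1871, 0.2416]
tcp_rot: [[0.978, 0.205, 0.019], [0.205, -0.979, 0.004], [0.019, 0.0, -1.0]]
force: [1.0, 0.4, 0.3]
opening: 0.004
grasp_force: 0.0
```

```bash
python3 - <<'E'
from h import *
loc()
ims=[]
for n,b in(("side",(190,210,310,330)),("top",(160,170,260,270))):
    p,d=capture(n);P=cloud(n,d)
    u0,v0,u1,v1=b;ims.append(cv2.resize(p[v0:v1,u0:u1],(390,390)))
    c,k=np.cos(YAW),np.sin(YAW);Q=P[d>0];D=Q[:,:2]-J
    L=np.c_[c*D[:,0]+k*D[:,1],-k*D[:,0]+c*D[:,1],Q[:,2]]
    m=(np.hypot(L[:,0]-.015,L[:,1])<.032)&(L[:,2]<.15)&(L[:,2]>.08);print(n,"lid z",L[m][:,2].mean())
    m=(abs(L[:,1])<.022)&(L[:,0]<-.02)&(L[:,0]>-.1)&(L[:,2]>.085)&(L[:,2]<.15);C=L[m]
    for lo in np.arange(-.099,-.02,.006):
        q=C[(C[:,0]>lo)&(C[:,0]<lo+.006)]
        if len(q)>3: print(round(lo+.003,3),len(q),np.percentile(q[:,2],[10,50,90]).round(4))
cv2.imwrite("pics/m5.png",np.hstack(ims))
E
```

```text
t 10.68 TCP [0.4077 0.1871 0.2416] jarxy [-1.133e-01  1.000e-04] tip z 0.2276 overhang 0.014 yaw 11.86 F [0.95 0.42 0.25] Fjar [1.02 0.21] open 0.004437122188396802
R z [ 0.0188  0.0037 -0.9998]
side lid z 0.11095576444930268
-0.054 84 [0.0977 0.1201 0.1307]
-0.048 24 [0.1148 0.1162 0.1185]
-0.042 68 [0.088  0.1158 0.1175]
-0.036 50 [0.1141 0.1162 0.118 ]
-0.03 50 [0.1148 0.1162 0.118 ]
-0.024 38 [0.1091 0.1111 0.1151]
-0.018 7 [0.1089 0.1109 0.1116]
top lid z 0.11043394784172242
-0.06 13 [0.0976 0.1186 0.13  ]
-0.054 33 [0.1125 0.118  0.1299]
-0.048 32 [0.1135 0.116  0.1196]
-0.042 38 [0.1122 0.1154 0.1189]
-0.036 34 [0.1133 0.1164 0.1183]
-0.03 34 [0.1091 0.114  0.1175]
-0.024 36 [0.1082 0.1103 0.1136]
-0.018 6 [0.1084 0.1094 0.1129]
```

View pics/m5.png

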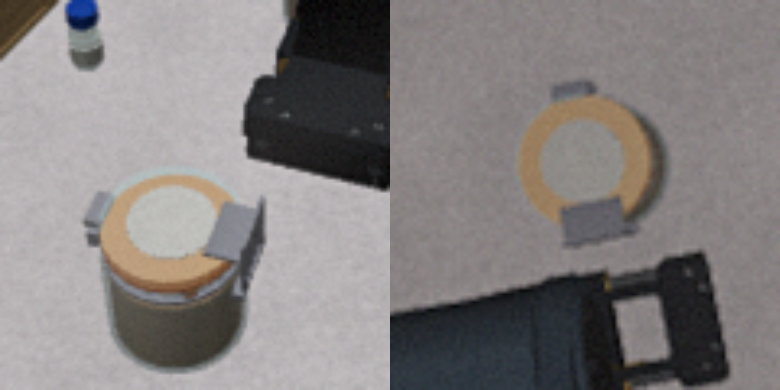

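The clip is home: its foot is flat at z 0.116, its tab is upright at 0.130, and the lid is shut at 0.110. The gripper is clear, so I'll let it settle and hand in.

{"method": "send_rows", "body": {
  "plan": [
    [255,0,0,-0.02,0],
    [255,0,0,-0.01,0],
    [255,0,0,0,0],
    [255,0,0,0,0],
    [255,0,0,0,0],
    [255,0,0,0,0]
  ]
}}

```text
time_s: 11.28
position: [0.4009, 0.1856, 0.2633]
tcp_rot: [[0.979, 0.205, -0.003], [0.205, -0.979, -0.001], [-0.003, -0.0, -1.0]]
force: [-0.8, 0.3, -0.3]
opening: 0.01
grasp_force: 0.0
```

```bash
python3 -c "
from h import *
loc();print(hand_in())"
```

```text
t 11.28 TCP [0.4009 0.1856 0.2633] jarxy [-0.1203  0.    ] tip z 0.2493 overhang 0.014 yaw 11.84 F [-0.82  0.26 -0.33] Fjar [-0.75  0.42] open 0.010048866786374733
R z [-2.9e-03 -5.0e-04 -1.0e+00]
the job is handed in; nothing more can be done
None
```

The orange jar's lid is fully shut and its clip sits home on it, the jar stands where it was, I moved nothing else, and the job was handed in at 11.3 s with the arm clear.

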